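# Post the crayon tin through the flap of the returns box

## Robot

A 6-joint arm with a two-finger parallel gripper is mounted at the origin on the work surface. World frame = base frame: x ahead of the robot, y to its left, z up, the work surface at z = 0. Lengths are in m, angles in rad, forces in N, time in s.
With the tool pointing down it reaches from about 0.225 to 0.875 m from the base axis. Payload 3.4 kg.
Tool frame: the origin (TCP) lies at the very end of the fingers, on their centre line; the grasp point (between the pads) lies 19 mm behind it; z points along the fingers, y is the line along which they close (so a half turn about z gives the same grasp; the last joint's range is limited). The gripper opens to 85 mm and grips with 20 to 120 N. Pads are 22 mm wide; open, the fingers measure 114 mm over their backs; the gripper's body (76 mm by 85 mm) begins 54 mm behind the grasp point. The pads swing forward as they close: fully open they stand 13 mm farther back than shut.
Start: joints at [-1.286, 0.276, 1.505, -0, 1.361, -0.121], TCP at [0.227, -0.528, 0.231] pointing down, gripper open.
Joint ranges: [-2.89, 2.89], [-0.75, 2.08], [0.22, 2.7], [-1.18, 4.32], [0.11, 2.71], [-2.7, 2.7]. Speed limits (rad/s): [2.57, 2.57, 3.14, 3.14, 3.14, 3.14].

## Interface

Orientations are given as a unit quaternion [w, x, y, z].
In Python, from rig import readout, vision, manip gives the robot as it stands.
- The arm moves only by the shell command python3 -m handwheel 'ROWS' [FORCE]. ROWS is JSON, a list of rows, each a list of 3 entries, a list of its own where there are three numbers: the shift along the tool's x, y, z in mm, then the turn, a rotation vector about the tool's x, y, z in units of 6 degrees (1.0 is 6 degrees), then the closure, from -1 (fully open) to 1 (shut), so that 0 is half open. A call has 1 to 20 rows; each row shifts and turns the commanded pose from where the row before left it, along the tool's axes as they then stand; what a row does not reach is not made up. A row lasts 1/8 s, in which the tool goes at most 62.5 mm and 10.7 degrees, less where a joint would pass 70% of its speed; a pose out of reach is approached as far as the arm can. A call is refused whole if a number of a shift passes 62.5 or a number of a turn 1, either way. A call with a gripper value outside its range is refused whole. The fingers move at their own pace and stop on an object; FORCE is the grip in N (left out, the last holds). Time passes only in rows, so rows that do not move let the fingers close. It gives the time, the measured TCP pose, the force, the opening and the grip force at its end, in the units of the state.
- readout.get_state(): the state, without advancing time (a new reading comes with each control period).
- vision.get_image(name): name is "scene" or "top" or "wrist"; returns the picture (384x512x3 uint8, blue, green, red); there is no depth.
- vision.camera_params(name): a dict with "intrinsics" (3x3 intrinsics, pixels), "rvec" (rotation vector, rad) and "tvec" (3), from world to camera coordinates, as OpenCV has them; the wrist camera has in their place "hand_eye" (4x4, takes a point from camera to tool coordinates, whose origin is the TCP and whose axes are the flange's). Camera axes: x right, y down, z forward; pixel columns grow to the right and rows downward; lengths in m; the calibration is good to about 2 mm. The wrist camera is an equidistant fisheye: a pixel r from the principal point sees the ray r / f radians off the axis. A picture is of the moment at which its call begins: read the wrist's pose just before it. camera_params takes no time and is no camera call.
- manip.sign_off(): hands the job in; it is judged then, once.
The state is a dict: "clock": time; "qpos": joint angles; "qd": joint speeds; "effort": joint torques, N m; "position": TCP position; "ee_rot": TCP orientation; "contact_force": force on the tool from outside, world axes, zero at the start; "moment": the same for the moment, N m; "width": finger opening in m; "gripper_force": force on a finger pad.
Only numpy, scipy, OpenCV 4.12 (cv2) and the standard library are available. Lean on these libraries where they do the work, as an engineer would, in place of code of your own. Each camera call takes 0.05 s, during which the arm holds its last target. There are 200 camera calls.

## Task

Put the flat metal crayon tin away: push it along the wooden landing until it is in front of the mouth, then push it in through the hanging flap so that it slides down inside the returns box, and draw back so that the flap hangs fully shut behind it. Just push the tin along with the fingers, without lifting or carrying it or tipping it over, and leave the roll of tape, the tumbler, the pen cup and the glue stick where they are.

Things in the scene. Friction and masses are not known exactly. Their poses are not given: they have to be found in the camera images.
- returns_box: Fixed wooden box; its mouth faces away from the robot and a landing lies before it. Origin at table level under the middle of the mouth, on the front wall's outer face; x points level into the box, y along the front wall, z up. Landing: flat, no rim, 55 mm above the table, x -140 to 0, y -180 to +180 mm. Front wall: x 0 to 10, y -90 to +90 mm. Box top (clear roof) at z 132 mm, back wall at x 175 mm.
- mouth (a point): Middle of the lower edge of the mouth (the opening in the front wall), on the wall's outer face, 55 mm above the table; axes as the returns box. The mouth is 110 mm wide and 61 mm high; the lintel above it is 10 mm thick and ends at the box's top, 77 mm above this point.
- sill_edge (a point): Middle of the inner edge of the sill, a level slippery steel plate at landing height that runs 22 mm in from the mouth. Beyond this edge a slippery steel chute falls 35 degrees, over 63 mm, to a floor 10 mm above the table. A part whose centre passes the edge tips and slides down by itself.
- flap_hinge_mid (a point): Middle of the flap's hinge: a level hinge along the front wall, just inside the mouth (16 mm behind the wall's outer face), 117 mm above the table.
- flap (a joint): Light grey plastic flap, 20 g, 118 mm wide, hanging 58 mm down from its top hinge just inside the mouth, 4 mm clear of the sill. 0 = hanging shut; grows in rad as it is pushed inwards, at most 1.4; it cannot open outwards. A part pushed against it opens it; it falls shut by its own weight when nothing holds it.
- tin: Flat metal crayon tin, 56 mm (x) by 80 mm (y) by 24 mm high, 0.08 to 0.18 kg, lying on the landing at one side of the mouth (either), about 110 mm off the mouth's middle and turned up to 0.22 rad from the box's axes. Its x points roughly into the box: the 80 mm side faces the wall. Origin at the centre of its underside.
- tape: Roll of tape lying flat on the landing on the other side of the mouth, 64 mm outside diameter, 24 mm high. Origin at the centre of its underside. To be left alone.
- tumbler: Steel drinking tumbler with a white cap, 68 mm diameter, 193 mm tall, standing on the table. Origin at the centre of its underside. To be left alone.
- pen_cup: Grey cup with pens, 80 mm diameter, about 155 mm tall with the pens, standing on the table. Origin at the centre of its underside. To be left alone.
- glue_stick: White glue stick standing on the table, 28 mm diameter, 95 mm tall. Origin at the centre of its underside. To be left alone.
Things that resemble listed ones, but are neither listed nor needed, are in the scene too. Leave any black or purple look-alike of the tin alone.

How it is judged:
On the way, in this order (a step that is already met when the one before it is completed fails the run):
1. the tin lies on the landing in front of the mouth (x of tin in the frame of returns_box below -0.025 m and y of tin in the frame of returns_box between -0.03 and 0.03 m), for 0.05 s.
2. the tin, in the mouth, pushes the flap open (value of joint flap above 0.3 rad and x of tin in the frame of returns_box between -0.02 and 0.075 m), for 0.05 s.
At the end, for the whole second after the job is handed in: The tin lies at rest inside the returns box, down off the sill (its underside's centre lower than 40 mm above the table and more than 50 mm inside the front wall's outer face, tilted less than 0.8 rad), and the flap hangs shut (less than 0.06 rad) (x of tin in the frame of returns_box between 0.05 and 0.175 m and y of tin in the frame of returns_box between -0.08 and 0.08 m and height (world z) of tin below 0.04 m and angle between tin's own z axis and vertical below 0.8 rad and linear speed of tin below 0.02 m/s and value of joint flap below 0.06 rad); the robot touches nothing.
It fails at once if the tin is lifted more than 15 mm off the landing (height (world z) of tin above 0.07 m).
It fails at once if the tin is turned over or stood on edge (angle between tin's own z axis and vertical above 1.1 rad).
It fails at once if the roll of tape is moved more than 15 mm (distance of tape from where it was at the start of the episode above 0.015 m).
It fails at once if the tumbler, the pen cup or the glue stick is moved more than 15 mm (distance of any of tumbler, pen_cup, glue_stick from where it was at the start of the episode above 0.015 m).
It also fails if it takes over 58 s, if anything falls off the work surface, if the arm or the gripper's body presses on something with over 40 N, if the wrist force passes 120 N, or if a joint passes its speed limit or range.

## Working session

There is one attempt and no reset: what is moved stays moved. The work goes in short steps, Python scripts to look and compute and a shell command to move; the robot and the scene stay as the last step left them, time stands still between calls to the robot, and variables do not carry over. Pictures are saved under pics/ and viewed, at most 10 in all, crops included, and the job is handed in when it is done.

```bash
mkdir -p pics; python3 - <<'E'
from rig import readout, vision
import cv2
for n in("top","scene"):
    cv2.imwrite(f"pics/{n}0.png",cv2.resize(vision.get_image(n),(800,600)))
s=readout.get_state();print(s)
for n in("top","scene","wrist"):print(vision.camera_params(n))
E
```

```text
{'clock': 0.1, 'qpos': array([-1.28599455e+00,  2.76571858e-01,  1.50601909e+00, -3.64158561e-06,
        1.36069686e+00, -1.21015007e-01]), 'qd': array([ 5.18100848e-04, -1.01335280e-03, -1.07862953e-03, -4.61089582e-05,
        7.45885744e-05, -1.22320850e-04]), 'effort': array([ 1.23154430e-03, -4.17698514e+01, -2.46403456e+01, -1.40603561e-04,
        5.76051185e-03,  2.42218618e-07]), 'position': array([ 0.22684472, -0.52784846,  0.23049833]), 'ee_rot': array([-8.44592014e-04,  9.79484196e-01,  2.01519208e-01, -7.11079577e-05]), 'contact_force': array([ 0.36473827, -0.17212439,  0.29457732]), 'moment': array([ 0.01042683, -0.02468816, -0.00970994]), 'gripper_force': 0.0, 'width': 0.08526997774449271}
{'intrinsics': array([[350.600647  ,   0.        , 254.82338647],
       [  0.        , 350.600647  , 192.37366018],
       [  0.        ,   0.        ,   1.        ]]), 'rvec': array([ 2.18274061, -2.19436484,  0.0098598 ]), 'tvec': array([0.03135954, 0.58358723, 1.14003726])}
{'intrinsics': array([[430.2982515 ,   0.        , 254.20001291],
       [  0.        , 430.2982515 , 187.69528893],
       [  0.        ,   0.        ,   1.        ]]), 'rvec': array([ 1.82802538,  1.29600738, -0.67273864]), 'tvec': array([-0.20167878, -0.25347207,  1.79434558])}
{'intrinsics': array([[297.31863964,   0.        , 253.24716059],
       [  0.        , 297.31863964, 184.00205903],
       [  0.        ,   0.        ,   1.        ]]), 'hand_eye': array([[ 5.04357225e-04, -9.44855132e-01, -3.27488207e-01,
         8.44533886e-02],
       [ 9.99999786e-01,  6.12690522e-04, -2.27631606e-04,
         9.13741694e-04],
       [ 4.15727811e-04, -3.27488022e-01,  9.44855239e-01,
        -1.41920628e-01],
       [ 0.00000000e+00,  0.00000000e+00,  0.00000000e+00,
         1.00000000e+00]])}
```

View pics/top0.png

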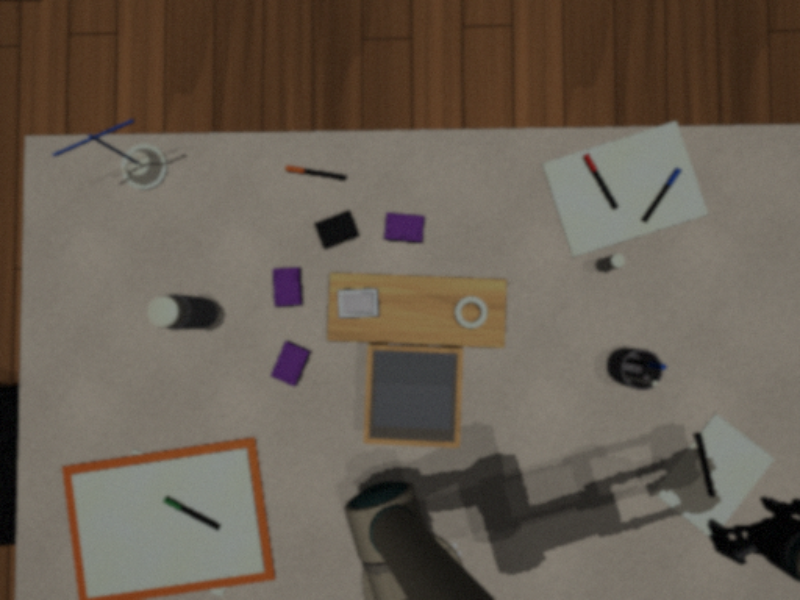

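View pics/scene0.png

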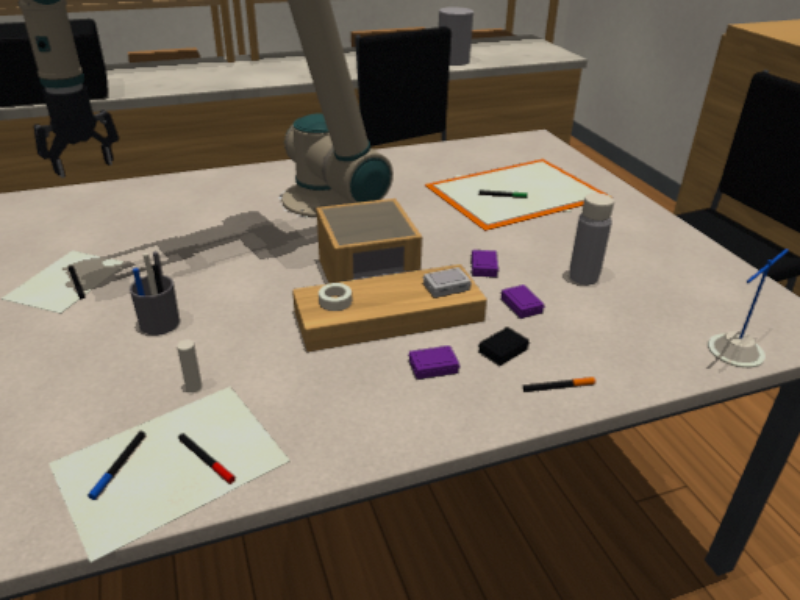

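The top view shows three groups of objects:
- **On the landing:** the landing spans (328–507, 273–347). A silver tin is at (358,303) and the tape is at (471,312).
- **Look-alikes on the table:** purple at (288,287), (291,363) and (405,228), and black at (337,229).
- **Fixed box:** it sits at (413,395), with its mouth facing up in the image, which is +x world.

The silver tin at (358,303) fits the description, because it is metal and on the landing to one side of the mouth. I'll confirm it in a crop and measure it.

```bash
cat > h.py <<'E'
import numpy as np, cv2
from rig import readout, vision
from scipy.spatial.transform import Rotation as R
def ray(n,uv,z):
    p=vision.camera_params(n);M=cv2.Rodrigues(p["rvec"])[0];c=-M.T@p["tvec"]
    d=M.T@np.linalg.inv(p["intrinsics"])@np.array([uv[0],uv[1],1.]);return c+d*(z-c[2])/d[2]
E
python3 - <<'E'
from h import *
im=vision.get_image("top");cv2.imwrite("pics/crop1.png",cv2.resize(im[168:288,200:335],None,fx=5,fy=5,interpolation=cv2.INTER_CUBIC))
k=.64
for n,uv,z in[("A",(328,273),.055),("B",(507,278),.055),("C",(507,347),.055),("D",(328,342),.055),("tin",(358,303),.079),("tape",(471,312),.079),("tumb",(163,312),.193),("box1",(366,346),.132),("box2",(462,346),.132),("glue",(617,262),.095),("purp",(405,228),.02)]:print(n,ray("top",np.array(uv)*k,z).round(3))
E
```

```text
A [0.639 0.169 0.055]
B [ 0.626 -0.192  0.055]
C [ 0.488 -0.191  0.055]
D [0.499 0.169 0.055]
tin [0.577 0.106 0.079]
tape [ 0.558 -0.117  0.079]
tumb [0.559 0.444 0.193]
box1 [0.494 0.086 0.132]
box2 [ 0.494 -0.094  0.132]
glue [ 0.653 -0.397  0.095]
purp [0.736 0.013 0.02 ]
```

View pics/crop1.png

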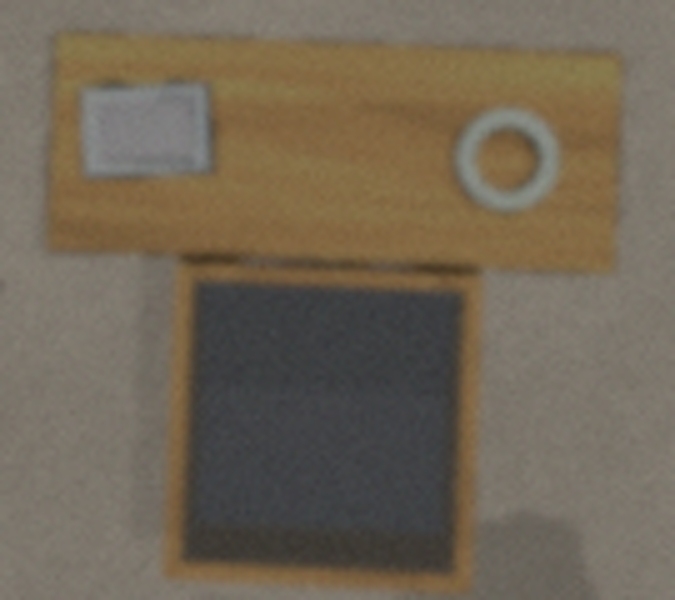

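The crop confirms it: a silver tin with corners (80,88), (208,83), (213,172), (86,180), and the white tape ring centred at (508,160). Next I'll compute the box frame.

```bash
python3 - <<'E'
from h import *
P=lambda uv,z:ray("top",np.array(uv)/5+[199.6+.0,167.6],z)
L=np.array([P(u,.055) for u in[(57,33),(621,50),(616,271),(48,252)]])[:,:2]
T=np.array([P(u,.079) for u in[(80,88),(208,83),(213,172),(86,180)]])[:,:2]
c=L.mean(0);e=(L[1]-L[0])+(L[2]-L[3]);e/=np.linalg.norm(e)   # box +y (world -y)
bx=np.array([e[1],-e[0]]) ; bx=bx if bx[0]<0 else -bx
o=c+.07*bx;print("sizes",np.linalg.norm(L-np.roll(L,-1,0),axis=1),"origin",o,"bx",bx,"by",e,"ang",np.degrees(np.arctan2(bx[1],bx[0])))
B=lambda p:np.array([(p-o)@bx,(p-o)@e]).round(4)
print("tin sizes",np.linalg.norm(T-np.roll(T,-1,0),axis=1).round(4),"corners box",[B(t) for t in T],"ctr",B(T.mean(0)),T.mean(0))
print("tape",B(P((508,160),.079)[:2]))
W=lambda x,y:(o+x*bx+y*e).round(4)
print("behind tin",W(-.085,-.185)," after",W(-.085,0))
np.savez("box.npz",o=o,bx=bx,by=e)
E
```

```text
sizes [0.35659336 0.13880951 0.35752504 0.13895757] origin [ 0.49468434 -0.00691978] bx [-0.99930812  0.03719256] by [-0.03719256 -0.99930812] ang 177.86853190971325
tin sizes [0.0796 0.0552 0.0789 0.0572] corners box [array([-0.1037, -0.1589]), array([-0.1092, -0.0795]), array([-0.0542, -0.0745]), array([-0.0468, -0.1531])] ctr [-0.0785 -0.1165] [0.57743929 0.10656231]
tape [-0.0675  0.1069]
behind tin [0.5865 0.1748]  after [ 0.5796 -0.0101]
```

```bash
python3 -m handwheel '[[[38,-33,0],[0,0,0],-1],[[38,-33,0],[0,0,0],-1],[[38,-33,0],[0,0,0],-1],[[38,-33,0],[0,0,0],-1],[[38,-33,0],[0,0,0],-1],[[38,-33,0],[0,0,0],-1],[[38,-33,0],[0,0,0],-1],[[38,-33,0],[0,0,0],-1],[[38,-33,0],[0,0,0],-1],[[38,-33,0],[0,0,0],-1],[[38,-33,0],[0,0,0],-1],[[38,-33,0],[0,0,0],-1],[[38,-33,0],[0,0,0],-1],[[38,-33,0],[0,0,0],-1],[[38,-33,0],[0,0,0],-1],[[38,-33,0],[0,0,0],-1]]'
python3 -m handwheel '[[[0,0,0],[0,0,-1],0],[[0,0,0],[0,0,-1],0],[[0,0,0],[0,0,-1],0],[[0,0,0],[0,0,-1],0],[[0,0,0],[0,0,-1],0],[[0,0,0],[0,0,-1],0],[[0,0,0],[0,0,-1],0],[[0,0,0],[0,0,-1],0],[[0,0,0],[0,0,-1],0],[[0,0,0],[0,0,-1],0],[[0,0,0],[0,0,-0.77],0],[[0,0,0],[0,0,0],0],[[0,0,0],[0,0,0],0]]'
cat >> h.py <<'E'
b=np.load("box.npz")
def where():
    s=readout.get_state();Rm=R.from_quat(np.roll(s["ee_rot"],-1)).as_matrix();d=s["position"][:2]-b["o"]
    print("t",s["clock"],"box xy",(d@b["bx"]*1e3).round(1),(d@b["by"]*1e3).round(1),"z",(s["position"][2]*1e3).round(1),"F",s["contact_force"].round(1),"w",s["width"])
    F=np.array([np.r_[b["bx"],0],np.r_[b["by"],0],[0,0,1]]);print((F@Rm).round(3));return s,Rm
E
python3 -c "from h import *;where()"
```

```text
clock: 2.15
position: [0.5776, 0.1983, 0.2309]
ee_rot: [0.0, 0.979, 0.202, -0.0]
contact_force: [0.4, -0.5, 0.8]
width: 0.0858
gripper_force: 0.0
clock: 3.78
position: [0.5771, 0.1968, 0.2311]
ee_rot: [-0.0, 0.721, 0.693, -0.0]
contact_force: [-0.1, 1.0, 0.4]
width: 0.0426
gripper_force: 0.0
t 3.775 box xy -74.8 -206.6 z 231.1 F [-0.1  1.   0.4] w 0.0426246606019339
[[-0.001 -1.     0.   ]
 [-1.     0.001  0.   ]
 [-0.    -0.    -1.   ]]
```

```bash
python3 -m handwheel '[[[0,4,40],[0,0,0],0.4],[[0,0,40],[0,0,0],0.4],[[0,0,40],[0,0,0],0.4],[[0,0,30],[0,0,0],0.4],[[0,0,16],[0,0,0],0.4],[[0,0,0],[0,0,0],0.4]]'
python3 - <<'E'
from h import *
where();cv2.imwrite("pics/w1.png",vision.get_image("wrist"))
E
```

```text
clock: 4.53
position: [0.5807, 0.1965, 0.0644]
ee_rot: [-0.0, 0.72, 0.694, -0.001]
contact_force: [0.2, -0.3, 1.5]
width: 0.0257
gripper_force: 0.0
t 4.525 box xy -78.4 -206.5 z 64.4 F [ 0.2 -0.3  1.5] w 0.025658597566316648
[[-0.    -1.     0.002]
 [-1.     0.     0.001]
 [-0.001 -0.002 -1.   ]]
```

View pics/w1.png

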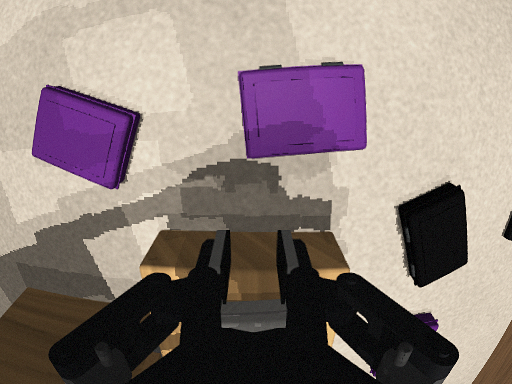

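The wrist view shows the fingers at (220,260) and (290,260), just outside the landing's end and clear of the purple and black look-alikes. I'll push along box +y, which is tool −x.

```bash
python3 -m handwheel '[[[-12,0,0],[0,0,0],0.4],[[-12,0,0],[0,0,0],0.4],[[-7,0,0],[0,0,0],0.4],[[-7,0,0],[0,0,0],0.4],[[-7,0,0],[0,0,0],0.4],[[-7,0,0],[0,0,0],0.4],[[-7,0,0],[0,0,0],0.4],[[-7,0,0],[0,0,0],0.4],[[-7,0,0],[0,0,0],0.4],[[-7,0,0],[0,0,0],0.4],[[-7,0,0],[0,0,0],0.4],[[-7,0,0],[0,0,0],0.4],[[-7,0,0],[0,0,0],0.4],[[-7,0,0],[0,0,0],0.4],[[-4,0,0],[0,0,0],0.4],[[0,0,0],[0,0,0],0.4]]'
python3 - <<'E'
from h import *
where();im=vision.get_image("top");cv2.imwrite("pics/crop2.png",cv2.resize(im[168:288,200:335],None,fx=5,fy=5,interpolation=cv2.INTER_CUBIC))
E
```

```text
clock: 6.58
position: [0.5769, 0.0841, 0.0652]
ee_rot: [0.0, 0.72, 0.694, -0.0]
contact_force: [-0.9, -0.4, -0.7]
width: 0.0257
gripper_force: 0.0
t 6.575 box xy -78.8 -94.0 z 65.2 F [-0.9 -0.4 -0.7] w 0.025703577914889725
[[-0.    -1.     0.   ]
 [-1.     0.     0.001]
 [-0.001 -0.    -1.   ]]
```

View pics/crop2.png

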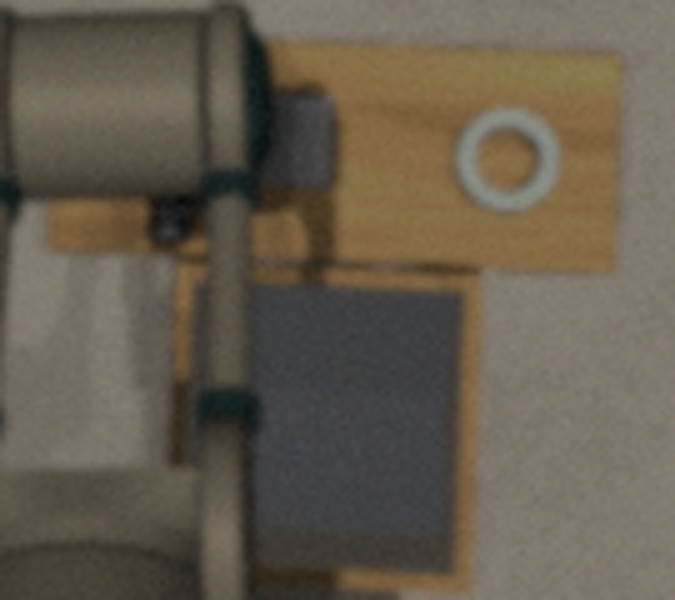

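The tin is now square, with its leading edge at crop x≈335 (box y≈−1 mm) and its centre at about −41 mm. I'll push 41 mm more, then retreat and rise.

```bash
python3 -m handwheel '[[[-7,0,0],[0,0,0],0.4],[[-7,0,0],[0,0,0],0.4],[[-7,0,0],[0,0,0],0.4],[[-7,0,0],[0,0,0],0.4],[[-7,0,0],[0,0,0],0.4],[[-5,0,0],[0,0,0],0.4],[[-1,0,0],[0,0,0],0.4],[[0,0,0],[0,0,0],0.4],[[10,0,0],[0,0,0],0.4],[[20,0,0],[0,0,0],0.4],[[0,0,-40],[0,0,0],0.4],[[0,0,-50],[0,0,0],0.4],[[0,-50,-30],[0,0,0],0.4],[[0,-50,0],[0,0,0],0.4]]'
python3 -m handwheel '[[[0,0,0],[0,0,1],0],[[0,0,0],[0,0,1],0],[[0,0,0],[0,0,1],0],[[0,0,0],[0,0,1],0],[[0,0,0],[0,0,1],0],[[0,0,0],[0,0,1],0],[[0,0,0],[0,0,1],0],[[0,0,0],[0,0,1],0],[[0,0,0],[0,0,1],0],[[0,0,0],[0,0,1],0],[[0,0,0],[0,0,1],0],[[0,0,0],[0,0,1],0],[[0,0,0],[0,0,1],0],[[0,0,0],[0,0,1],0],[[0,0,0],[0,0,1],0],[[0,0,0],[0,0,0],0]]'
python3 - <<'E'
from h import *
where();im=vision.get_image("top");w=cv2.resize(vision.get_image("wrist"),None,fx=.8,fy=.8)
a=cv2.resize(im[168:238,200:335],None,fx=5,fy=5,interpolation=cv2.INTER_CUBIC)
cv2.imwrite("pics/crop3.png",a)
E
```

```text
clock: 8.38
position: [0.4777, 0.0789, 0.1879]
ee_rot: [0.002, 0.72, 0.694, 0.002]
contact_force: [-0.6, 0.8, -0.9]
width: 0.0257
gripper_force: 0.0
clock: 10.38
position: [0.4765, 0.0787, 0.1853]
ee_rot: [-0.0, 1.0, -0.017, 0.0]
contact_force: [0.2, -0.7, -0.2]
width: 0.0428
gripper_force: 0.0
t 10.375 box xy 21.3 -84.8 z 185.3 F [ 0.2 -0.7 -0.2] w 0.04276055151508409
[[-1.    -0.002 -0.   ]
 [-0.002  1.    -0.   ]
 [ 0.    -0.    -1.   ]]
```

View pics/crop3.png

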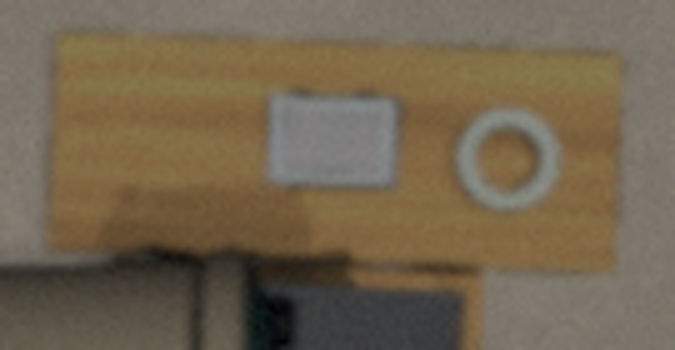

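The top view shows the tin square in front of the mouth, with corners (270,95), (398,98), (396,187), (268,184). The tape hasn't moved.

```bash
python3 - <<'E'
from h import *
for u in[(270,95),(398,98),(396,187),(268,184),(508,160)]:
    d=ray("top",np.array(u)/5+[199.6,167.6],.079)[:2]-b["o"];print(d@b["bx"],d@b["by"])
E
```

```text
-0.10297032662757052 -0.04082303831702319
-0.1035584835213259 0.03825035435774329
-0.04864124730260443 0.03865823712427817
-0.0479365861985841 -0.040267172578742134
-0.06746598644406737 0.10694082066621889
```

```bash
python3 -m handwheel '[[[36,17,0],[0,0,0],0.4],[[36,17,0],[0,0,0],0.4],[[36,17,0],[0,0,0],0.4],[[36,17,0],[0,0,0],0.4],[[36,16,0],[0,0,0],0.4],[[0,0,0],[0,-1,0],0.4],[[0,0,0],[0,-1,0],0.4],[[0,0,0],[0,-1,0],0.4],[[0,0,0],[0,-1,0],0.4],[[16,0,36],[0,0,0],0.4],[[16,0,36],[0,0,0],0.4],[[16,0,36],[0,0,0],0.4],[[0,0,0],[0,0,0],0.4]]'
python3 - <<'E'
from h import *
where()
E
```

```text
clock: 12.1
position: [0.6512, -0.0126, 0.0639]
ee_rot: [-0.004, 0.977, -0.018, -0.211]
contact_force: [0.3, -0.3, 0.3]
width: 0.0259
gripper_force: 0.0
t 12.1 box xy -156.7 -0.2 z 63.9 F [ 0.3 -0.3  0.3] w 0.025920767520446746
[[-0.911 -0.001  0.413]
 [-0.001  1.    -0.   ]
 [-0.413 -0.001 -0.911]]
```

```bash
python3 -m handwheel '[[[-10.4,0,4.7],[0,0,0],0.4],[[-10.4,0,4.7],[0,0,0],0.4],[[-10.4,0,4.7],[0,0,0],0.4],[[-5.5,0,2.5],[0,0,0],0.4],[[-5.5,0,2.5],[0,0,0],0.4],[[-5.5,0,2.5],[0,0,0],0.4],[[-5.5,0,2.5],[0,0,0],0.4],[[-5.5,0,2.5],[0,0,0],0.4],[[-5.5,0,2.5],[0,0,0],0.4],[[-5.5,0,2.5],[0,0,0],0.4],[[-5.5,0,2.5],[0,0,0],0.4],[[-5.5,0,2.5],[0,0,0],0.4],[[-5.5,0,2.5],[0,0,0],0.4],[[-5.5,0,2.5],[0,0,0],0.4],[[-5.5,0,2.5],[0,0,0],0.4],[[-5.5,0,2.5],[0,0,0],0.4],[[-5.5,0,2.5],[0,0,0],0.4],[[0,0,0],[0,0,0],0.4]]'
python3 - <<'E'
from h import *
where();w=vision.get_image("wrist");s=vision.get_image("scene")[90:240,160:340]
cv2.imwrite("pics/w2.png",np.hstack([cv2.resize(w,(400,300)),cv2.resize(s,(400,300))]))
E
```

```text
clock: 14.35
position: [0.5336, -0.0087, 0.0662]
ee_rot: [-0.004, 0.978, -0.018, -0.209]
contact_force: [-0.7, -0.2, -0.2]
width: 0.0256
gripper_force: 0.0
t 14.35 box xy -38.9 0.3 z 66.2 F [-0.7 -0.2 -0.2] w 0.025551173958866667
[[-0.913 -0.     0.408]
 [-0.     1.     0.   ]
 [-0.408 -0.    -0.913]]
```

View pics/w2.png

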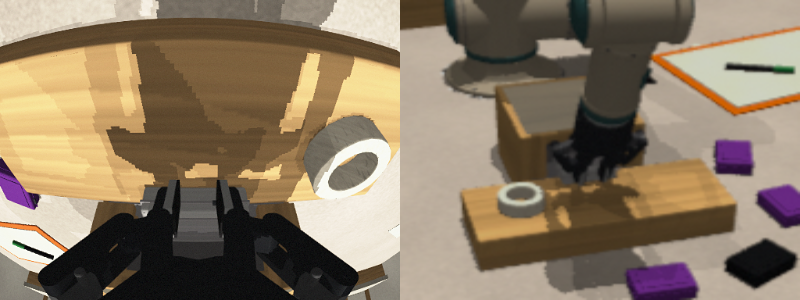

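The tin is square at the fingertips (wrist half, ~(180,215)) and is entering the mouth. I'll continue in small steps to about TCP x = −6.

```bash
python3 -m handwheel '[[[-5.5,0,2.7],[0,0,0],0.4],[[-5.5,0,2.7],[0,0,0],0.4],[[-5.5,0,2.7],[0,0,0],0.4],[[-5.5,0,2.7],[0,0,0],0.4],[[-5.5,0,2.7],[0,0,0],0.4],[[-3,0,1.3],[0,0,0],0.4],[[0,0,0],[0,0,0],0.4]]'
python3 -c "from h import *;where()"
```

```text
clock: 15.32
position: [0.5004, -0.0075, 0.0652]
ee_rot: [-0.004, 0.978, -0.018, -0.208]
contact_force: [0.2, 0.2, -0.2]
width: 0.0254
gripper_force: 0.0
t 15.325 box xy -5.7 0.4 z 65.2 F [ 0.2  0.2 -0.2] w 0.025385901702876783
[[-0.913 -0.     0.407]
 [ 0.     1.     0.   ]
 [-0.407  0.    -0.913]]
```

```bash
python3 -m handwheel '[[[-4,0,2],[0,0,0],0.4],[[0,0,0],[0,0,0],0.4],[[9,0,-4],[0,0,0],0.4],[[18,0,-8],[0,0,0],0.4],[[36,0,-16],[0,0,0],0.4],[[36,0,-16],[0,0,0],0.4],[[36,0,-36],[0,0,0],0.4],[[20,0,-56],[0,0,0],0.4],[[0,0,-60],[0,0,0],0.4],[[0,0,-60],[0,0,0],0.4],[[0,50,0],[0,0,0],0.4],[[0,50,0],[0,0,0],0.4],[[0,50,0],[0,0,0],0.4],[[0,0,0],[0,0,0],0.4],[[0,0,0],[0,0,0],0.4]]'
python3 - <<'E'
from h import *
where();t=vision.get_image("top")[160:295,195:335];s=vision.get_image("scene")[110:230,180:320]
cv2.imwrite("pics/f.png",np.hstack([cv2.resize(t,(400,400),interpolation=2),cv2.resize(s,(400,400),interpolation=2)]))
E
```

```text
clock: 17.2
position: [0.7366, -0.1663, 0.2353]
ee_rot: [-0.004, 0.978, -0.018, -0.208]
contact_force: [0.9, 0.2, 1.4]
width: 0.0259
gripper_force: 0.0
t 17.2 box xy -247.7 150.3 z 235.3 F [0.9 0.2 1.4] w 0.025874911309496134
[[-0.914  0.     0.407]
 [-0.     1.    -0.001]
 [-0.407 -0.001 -0.914]]
```

View pics/f.png

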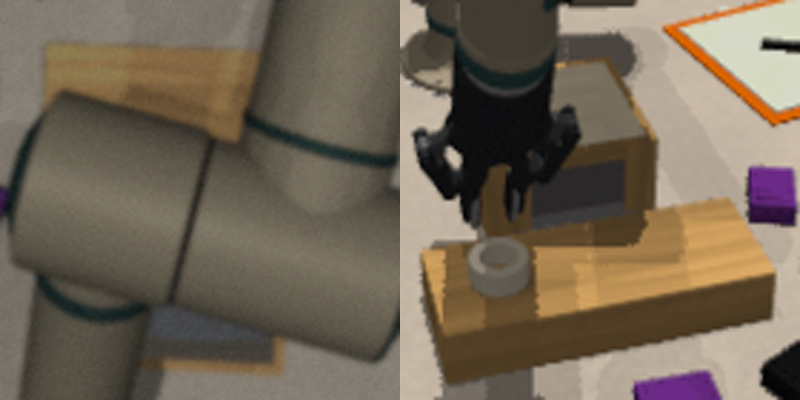

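The landing is empty apart from the tape, and the mouth is closed by the grey flap at scene half (580,195). The arm hides the box in the top view, so I'll move aside to check the tin inside.

```bash
python3 -m handwheel '[[[0,50,0],[0,0,0],0.4],[[0,50,0],[0,0,0],0.4],[[0,50,0],[0,0,0],0.4],[[0,50,0],[0,0,0],0.4],[[0,0,0],[0,0,0],0.4],[[0,0,0],[0,0,0],0.4]]'
python3 - <<'E'
from h import *
where();t=vision.get_image("top")[160:295,195:335];s=vision.get_image("scene")[110:230,180:320]
t=cv2.convertScaleAbs(t,alpha=1.6)
cv2.imwrite("pics/f2.png",np.hstack([cv2.resize(t,(400,400),interpolation=2),cv2.resize(s,(400,400),interpolation=2)]))
E
```

```text
clock: 18.05
position: [0.7258, -0.3631, 0.234]
ee_rot: [-0.003, 0.978, -0.017, -0.206]
contact_force: [0.1, 0.4, 0.3]
width: 0.026
gripper_force: 0.0
t 18.05 box xy -244.2 347.4 z 234.0 F [0.1 0.4 0.3] w 0.025981257855524333
[[-0.915 -0.002  0.404]
 [-0.002  1.     0.001]
 [-0.404  0.    -0.915]]
```

View pics/f2.png

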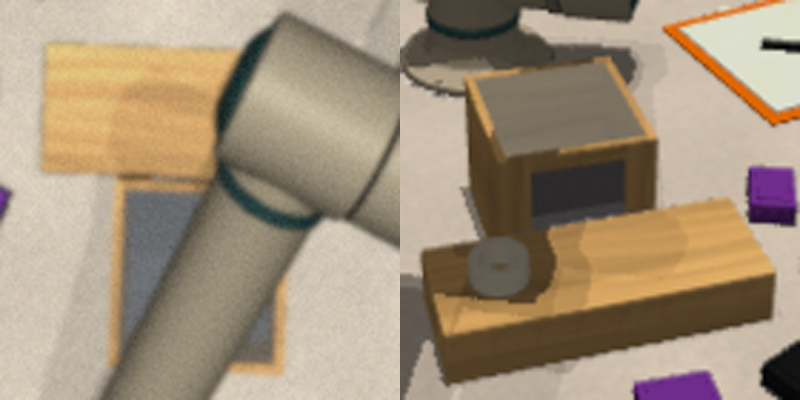

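```bash
python3 -m handwheel '[[[-32,25,14],[0,0,0],0.4],[[-32,25,14],[0,0,0],0.4],[[-32,25,14],[0,0,0],0.4],[[-32,25,14],[0,0,0],0.4],[[-32,25,14],[0,0,0],0.4],[[-32,25,14],[0,0,0],0.4],[[-32,25,14],[0,0,0],0.4],[[-32,25,14],[0,0,0],0.4],[[0,0,0],[0,0,0],0.4],[[0,0,0],[0,0,0],0.4]]'
python3 - <<'E'
from h import *
where();t=vision.get_image("top")[160:295,195:335];s=vision.get_image("scene")[120:200,195:285]
t=cv2.convertScaleAbs(t,alpha=1.6)
cv2.imwrite("pics/f3.png",np.hstack([cv2.resize(t,(400,400),interpolation=2),cv2.resize(cv2.convertScaleAbs(s,alpha=1.8),(400,400),interpolation=2)]))
E
```

```text
clock: 19.4
position: [0.4401, -0.5531, 0.2362]
ee_rot: [-0.003, 0.978, -0.017, -0.206]
contact_force: [-0.7, -0.2, -0.1]
width: 0.0255
gripper_force: 0.0
t 19.4 box xy 34.3 547.9 z 236.2 F [-0.7 -0.2 -0.1] w 0.02545160964119628
[[-0.915 -0.002  0.402]
 [-0.001  1.     0.003]
 [-0.402  0.002 -0.915]]
```

View pics/f3.png

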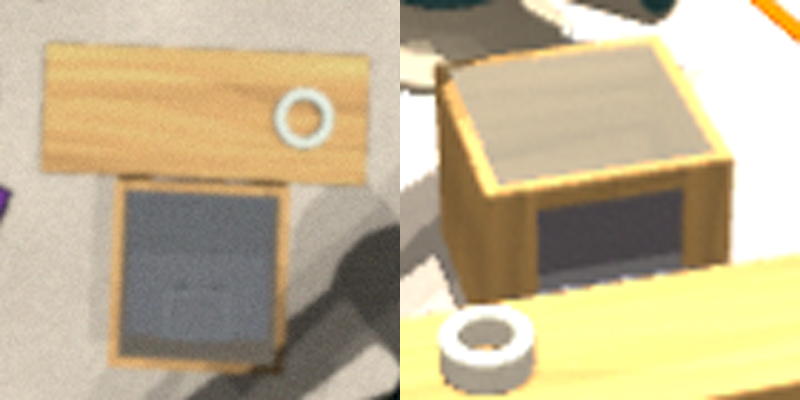

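The tin's outline shows through the roof at (195,295), deep on the chute and floor, with its centre about 0.11 m inside. The flap hangs shut and the tape is where it was.

```bash
python3 -c "from rig import manip;print(manip.sign_off())"
```

```text
the job is handed in; nothing more can be done
None
```

I pushed the tin through the flap and handed the job in at about 19.5 s; the final pictures show the tin down inside the returns box, the flap shut behind it and the tape unmoved, though sign-off returned no verdict.

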